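# Set the sliding paper stop of a desk trimmer into its catch

### The job

Set the paper trimmer on the desk: push the black sliding stop by its end along its rail, towards the catch that has the flat wing-shaped screw, until the stop's spring roller climbs over the first hump and drops into the notch of that catch, and leave it sitting there with the hand clear. Feel for the drop and stop there: do not force the stop on past that catch. Only push - do not pinch the stop between the fingers, keep off its round spring knob, and leave the mug, remote, jar and pencil sharpener where they are.

Things in the scene. Friction and masses are not known exactly. Their poses are not given: they have to be found in the camera images.
- trimmer: Fixed grey desk paper trimmer, position and yaw vary. Board 235 mm (its x, -132.5 to +102.5) by 440 mm (its y), 18 mm thick, lying on the desk; origin on the desk under the rail's middle, z up. The stop's rail runs along y at x = -20 (32 wide, top 24 above the desk). At the +y end a cutter bar crosses along x at y = 203, up to 60 above the desk.
- stop (a joint): Position (m) of the sliding stop along the trimmer's y, 0 at the board's middle, + towards +y, limits -0.145 and 0.145. It starts between the catches, slides against about 1 N of friction and stays where it is left.
- stop_top (a point): Centre of the stop's top (58 mm above the desk, trimmer x = -20, mid-length along y). The stop is a black block with bare aluminium end plates, 90 mm along the trimmer's x (-65 to +25), 54 mm along y, underside 25 mm above the desk. An arm 18 mm wide on its +x side carries the spring plunger.
- face_minus: The stop's end plate on its -y side, an upright flat plate 90 mm wide (x) by 33 mm high (25 to 58 mm above the desk), facing the trimmer's -y; origin at the centre of its outer face (trimmer x = -20, 41.5 mm above the desk); axes as the trimmer's. Push here to move the stop towards +y.
- face_plus: The stop's end plate on its +y side, same size, facing +y; origin at the centre of its outer face. Push here to move the stop towards -y.
- stop_nose (a point): Point on the board's top (18 mm above the desk) straight below the stop's spring nose, a steel roller 8 mm across, at trimmer x = 48; it moves with the stop and lies at mid-length of the stop along y.
- plunger (a joint): Height (m) of the spring plunger above its lowest position: 0 when free, about 0.005 on the crest of a hump, about 0.0005 when dropped into a notch. The spring presses it down with 3.6 N at 0, plus 0.6 N per mm. Range 0 to 0.014.
- knob: Round black knob, 20 mm across and 18 mm high, on top of the plunger (trimmer x = 48), underside 56 mm above the desk when down; it rises and falls with the plunger. Origin at the centre of its underside. Not to be touched.
- catch_wing: The catch to use: fixed metal plate on the board, 58 x 40 mm, with two round steel humps and a notch midway between them, 70 to 120 mm from the board's middle towards its +y or -y. Origin on the board's top (18 mm above the desk) right under the notch, at trimmer x = 48; axes as the trimmer's. The humps' crests are 9 mm either side of the notch along y, 11 mm above the board.
- wing (a point): Top centre of the wing screw that marks the catch to use: a flat upright wing 44 mm long (along the trimmer's y), 7 mm thick, top 53 mm above the desk, 30 mm from the notch along +x.
- wing_notch (a point): The notch of the wing-screw catch, 18 mm above the desk. The nose meets the first hump about 18 mm before it. Climbing takes a push of about 7 to 9 N, easing to nothing at the crest (9 mm before it); 2 to 3 mm past the crest the spring snaps the stop on by itself into the notch and centres it. Pushing on, the far hump yields to the same push.
- catch_round: The other catch, not to be used: same plate, humps and notch, but clamped by a round thumbscrew 26 mm across (top 43 mm above the desk). On the opposite side of the board's middle; origin likewise under its notch.
- mug: Loose white mug, 80 mm across, 95 mm high, standing on the desk to the left; origin at the centre of its underside. Bystander.
- remote: Loose black remote control 150 x 42 x 18 mm lying on the desk to the right; origin at the centre of its underside. Bystander.
- jar: Loose jar with steel lid, 56 mm across, 70 mm high, on the desk just off the trimmer's -y end; origin at the centre of its underside. Bystander.
- sharpener: Loose metal pencil sharpener 26 x 34 x 20 mm standing on the near (-x) side of the trimmer's board; origin at the centre of its underside. Bystander.

How it is judged (in metres and radians):
At the end, for the whole second after the job is handed in: The stop's nose sits in the notch of the catch with the wing screw: within 3 mm of its centre along the rail, the plunger down to less than 2 mm, the stop at rest; the mug, remote, jar and sharpener are within 15 mm of where they stood (y of stop_nose in the frame of catch_wing between -0.003 and 0.003 m and value of joint plunger below 0.002 m and velocity of joint stop between -0.01 and 0.01 m/s and distance of each of mug, remote, jar, sharpener from where it was at the start of the episode below 0.015 m); the robot touches nothing.
It fails at once if the stop is forced on past the wing-screw catch (nose more than 12 mm beyond its notch) ((y of catch_wing in the frame of trimmer above 0 m and y of stop_nose in the frame of catch_wing above 0.012 m) or (y of catch_wing in the frame of trimmer below 0 m and y of stop_nose in the frame of catch_wing below -0.012 m)).
It fails at once if the stop is pinched: fingers press on both of its end plates at once (over 2 N each) (contact force between the fingers and face_minus above 2 N and contact force between the fingers and face_plus above 2 N).
It fails at once if the spring knob is handled (over 2 N) or pulled up (plunger above 9 mm) (contact force between the fingers and knob above 2 N or value of joint plunger above 0.009 m).
It fails at once if a bystander is lifted, knocked or shoved (moved more than 15 mm) (distance of any of mug, remote, jar, sharpener from where it was at the start of the episode above 0.015 m).
It also fails if it takes over 42 s, if anything falls off the work surface, if the arm or the gripper's body presses on something with over 40 N, if the wrist force passes 120 N, or if a joint passes its speed limit or range.

### The arm

A 6-joint arm with a two-finger parallel gripper is mounted at the origin on the work surface. World frame = base frame: x ahead of the robot, y to its left, z up, the work surface at z = 0. Lengths are in mm, angles in rad, forces in N, time in s.
With the tool pointing down it reaches from about 300 to 775 mm from the base axis. Payload 14.6 kg.
Tool frame: the origin (TCP) lies between the finger pads; the fingertips stand 25 mm ahead of it and the grasp point (between the pads) lies 6 mm ahead of it; z points along the fingers, y is the line along which they close (so a half turn about z gives the same grasp; the last joint's range is limited). The gripper opens to 94 mm and grips with 3 to 60 N. Pads are 16 mm wide; open, the fingers measure 119 mm over their backs; the gripper's body (75 mm by 177 mm) begins 78 mm behind the grasp point.
Start: joints at [1.204, 0.3, 1.521, -0, 1.321, -0.067], TCP at [162.428, 525.458, 230.446] pointing down, gripper open.
Joint ranges: [-3.03, 3.03], [-0.79, 2.21], [0.23, 2.52], [-1.04, 4.18], [0, 3.07], [-2.55, 2.55]. Speed limits (rad/s): [2.22, 2.22, 2.57, 3.14, 3.14, 3.14].

### API

Orientations are given as [roll, pitch, yaw] about the fixed x, y, z axes, in that order (R = Rz(yaw) Ry(pitch) Rx(roll)).
In Python, from cell import manip gives the robot as it stands. The module is installed in compiled form; this text tells all that it offers.
- The arm moves only by the tool step_arm, never from a script. Its argument "series" is one flat list of numbers, 5 for each row, row after row: the shift along the world's x, y, z in mm, then the turn about the world's z in rad, then the closure, from 0 (fully open) to 1 (shut). In form: [dx, dy, dz, spin, jaw, dx, dy, dz, spin, jaw, ...]. A call has 1 to 20 rows; each row shifts and turns the commanded pose from where the row before left it; what a row does not reach is not made up. A row lasts 1/8 s, in which the tool goes at most 62.5 mm and 10.7 degrees, less where a joint would pass 70% of its speed; a pose out of reach is approached as far as the arm can. A call is refused whole if a number of a shift passes 62.5 or a number of a turn 0.188, either way. A call with a gripper value outside its range is refused whole. The fingers move at their own pace and stop on an object; "squeeze" is the grip in N (left out, the last holds). Time passes only in rows, so rows that do not move let the fingers close. It gives the time, the measured TCP pose, the force, the opening and the grip force at its end, in the units of the state.
- manip.read_state(): the state, without advancing time (a new reading comes with each control period).
- manip.camera(name): name is "scene" or "top" or "wrist"; returns (picture, depth): 384x512x3 uint8, blue, green, red; 384x512 float32, mm along the optical axis (not along the pixel's ray), 0 where there is no reading.
- manip.camera_info(name): a dict with "fovy" (degrees; the focal length in pixels is half the picture's height over the tangent of half this angle, whatever the lens; pixels are square), "cx", "cy" (the principal point, pixels), "k1" (the pictures are not rectified: a ray, as slopes to the right and down, at radius r is drawn at 1 + k1 r^2 times it, then the intrinsics apply), "eye" and "orientation" of the camera in the world. Camera axes: x right, y down, z forward; pixel columns grow to the right and rows downward; lengths in mm; the calibration is good to about 2 mm. A picture is of the moment at which its call begins: read the wrist's pose just before it. camera_info takes no time and is no camera call; for the wrist camera it gives the pose at the moment of the call.
- manip.sign_off(): hands the job in; it is judged then, once.
The state is a dict: "clock": time; "joints": joint angles; "qd": joint speeds; "effort": joint torques, N m; "eef_pos": TCP position; "eef_rot": TCP orientation; "wrist_force": force on the tool from outside, world axes, zero at the start; "moment": the same for the moment, N m; "finger_gap": finger opening in mm; "finger_force": force on a finger pad.
Only numpy, scipy, OpenCV 4.12 (cv2) and the standard library are available. Lean on these libraries where they do the work, as an engineer would, in place of code of your own. Each camera call takes 0.05 s, during which the arm holds its last target. There are 200 camera calls.

## Working session

There is one attempt and no reset: what is moved stays moved. The work goes in short steps, Python scripts to look and compute and a tool call to move; the robot and the scene stay as the last step left them, time stands still between calls to the robot, and variables do not carry over. Pictures are saved under pics/ and viewed, at most 10 in all, crops included, and the job is handed in when it is done.

Besides the shell and the picture viewer there is one more tool, called after "Emit:" as name(argument=value, ...) on one line, values as JSON. step_arm: Moves the arm, as the interface text tells. Its arguments: {"type":"object","properties":{"series":{"type":"array"},"squeeze":{"type":"number"}},"required":["series"]}

```bash
mkdir -p pics; cat > h.py <<'E'
import numpy as np, cv2
from scipy.spatial.transform import Rotation as R
from cell import manip
def grab(n,f=None):
    i=manip.camera_info(n); p,d=manip.camera(n)
    np.savez(n+'.npz',p=p,d=d); 
    if f: cv2.imwrite('pics/'+f,p)
    return i,p,d
def xyz(i,d):
    """world map HxWx3"""
    f=d.shape[0]/2/np.tan(np.radians(i['fovy'])/2)
    K=np.array([[f,0,i['cx']],[0,f,i['cy']],[0,0,1.]])
    v,u=np.mgrid[:d.shape[0],:d.shape[1]]
    q=np.stack([u,v],-1).reshape(-1,1,2).astype(float)
    s=cv2.undistortPoints(q,K,np.array([i['k1'],0,0,0.])).reshape(d.shape+(2,))
    c=np.dstack([s,np.ones(d.shape)])*d[...,None]
    M=np.array(i['orientation']); M=M if M.shape==(3,3) else R.from_euler('xyz',M).as_matrix()
    return c@M.T+np.array(i['eye'])
E
python3 - <<'E'
from h import *
a=[]
for n in('top','scene'):
    i,p,d=grab(n); print(n,i); a.append(p); np.save(n+'_w.npy',xyz(i,d))
cv2.imwrite('pics/top.png',cv2.resize(a[0],(800,600))); cv2.imwrite('pics/scene.png',cv2.resize(a[1],(800,600)))
print(manip.read_state())
E
```

```text
top {'fovy': 43.29515640328481, 'cx': 261.2685763037883, 'cy': 187.1265995273164, 'k1': -0.04084681899971672, 'eye': array([ 383.84469167,  -25.8290785 , 1389.58435747]), 'orientation': array([-3.00874332,  0.01466001, -1.54697103])}
scene {'fovy': 57.437504011056646, 'cx': 258.24201169009575, 'cy': 192.63545148922125, 'k1': 0.006860893316829388, 'eye': array([1193.68674973,  685.01599754,  706.80956991]), 'orientation': array([-2.17144329e+00, -2.37479685e-03,  2.40415326e+00])}
{'clock': 0.1, 'joints': array([ 1.20438445e+00,  3.00434619e-01,  1.52150146e+00, -1.27625767e-05,
        1.32070385e+00, -6.66278486e-02]), 'qd': array([ 0.00123972, -0.00082557, -0.00121543,  0.00126967,  0.00097136,
        0.00058043]), 'effort': array([ 1.04725291e-04, -5.32633245e+01, -3.53283763e+01,  7.08608120e-02,
        2.35342188e-02, -3.71461965e-05]), 'eef_pos': array([162.36965027, 525.27279162, 229.94001119]), 'eef_rot': array([-3.14054688e+00, -5.73910756e-05,  2.84181176e+00]), 'wrist_force': array([ 0.07884313, -0.20214613, -0.21262161]), 'moment': array([-0.00058343,  0.04044457, -0.0567579 ]), 'finger_force': 0.0, 'finger_gap': 93.80933507708654}
```

View pics/top.png

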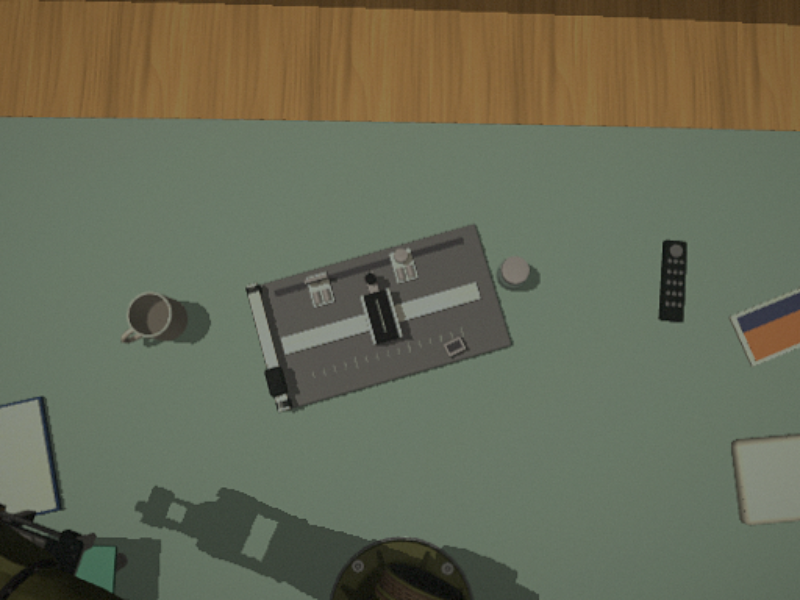

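View pics/scene.png

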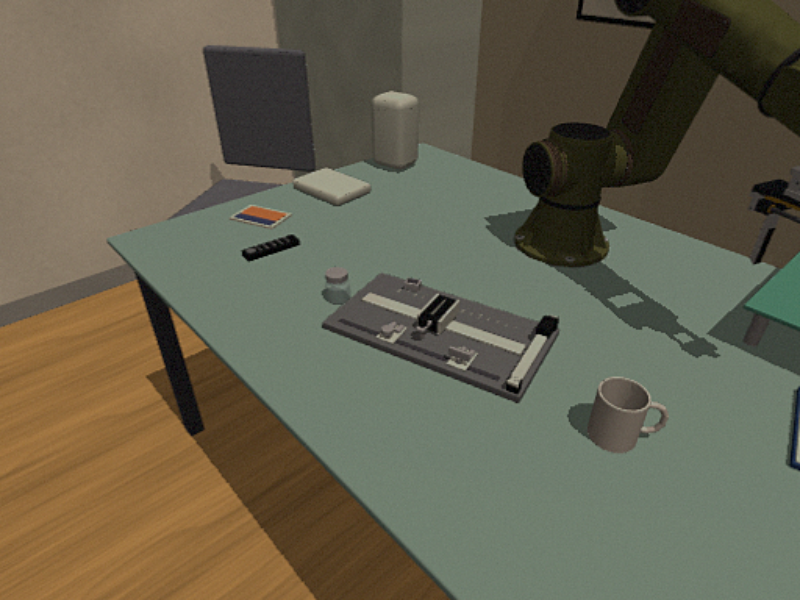

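The top view shows the trimmer with its cutter bar (+y end) on the left. The stop is at about (381,317), the suspected wing catch at (320,290) and the round catch at (403,262), with the jar at (515,270), the sharpener at (456,346) and the mug at (155,315). Next I fit the pose from depth and zoom in on the catches.

```bash
python3 - <<'E'
from h import *
z=np.load('top.npz');w=np.load('top_w.npy');s=np.load('scene.npz')
p=z['p'];H=w[...,2]
roi=np.zeros(H.shape,bool);roi[135:270,150:335]=1
m=(roi&(H>10)&(H<70)).astype('u1')
n,l,st,c=cv2.connectedComponentsWithStats(m); k=1+np.argmax(st[1:,4]); b=l==k
print('desk z',np.median(H[300:310,200:240]),'board z',np.median(H[b]))
g=b&(H<23)
r=cv2.minAreaRect(w[g][:,:2].astype('f4'));print('rect',r, cv2.boxPoints(r).round(1).tolist())
u=cv2.boxPoints(r); 
e=[u[1]-u[0],u[2]-u[1]]; e=max(e,key=np.linalg.norm); e=e/np.linalg.norm(e); e=e*np.sign(e[1]); Y=e; X=np.array([e[1],-e[0]])
C=np.array(r[0]); O=C+15*X   # centre at x=-15
print('O',O,'yaw',np.arctan2(X[1],X[0]))
T=np.stack([(w[...,:2]-O)@X,(w[...,:2]-O)@Y],-1)
for lab,q in(('stop',b&(H>50)&(H<63)&(abs(T[...,1])<100)&(T[...,0]<30)),('knob',b&(H>66)&(abs(T[...,1])<120)),('screws',b&(H>36)&(H<64)&(abs(T[...,1])<140)&(T[...,0]>62)),('rail',b&(H>20)&(H<30)&(p.max(2)>120))):
    t=T[q]; print(lab,len(t)); 
    if len(t): print(t.min(0),np.median(t,0),t.max(0),np.median(H[q]))
    if lab=='screws':
        for a in (t[t[:,1]>0],t[t[:,1]<0]): 
            if len(a): print('  ',a.min(0),np.median(a,0),a.max(0))
a=cv2.resize(p[135:270,150:335],None,fx=4,fy=4,interpolation=3)
cv2.imwrite('pics/z.png',np.clip(a*1.8,0,255).astype('u1'))
E
```

```text
desk z -0.3374212873017086 board z 18.801636815129086
rect ((520.997802734375, 54.501129150390625), (235.3560791015625, 441.343994140625), 17.4007568359375) [[342.70001220703125, 229.89999389648438], [474.70001220703125, -191.3000030517578], [699.2999877929688, -120.9000015258789], [567.2999877929688, 300.29998779296875]]
O [535.31134796  58.98693085] yaw 0.30370057
stop 606
[-64.675023   -34.52307602] [-20.1125762   -7.65356693] [29.57969978 19.22215363] 57.164773795753945
knob 4
[-55.49237002 -23.92620182] [26.94083751 -5.72524185] [56.13577455  0.90822518] 67.44242989162149
screws 115
[ 62.97126492 -83.55433007] [ 76.64176341 -62.49698937] [ 89.56028905 107.52222108] 44.05043760420335
   [73.13664319 66.06763665] [76.43973389 86.23283135] [ 81.04123526 107.52222108]
   [ 62.97126492 -83.55433007] [ 77.63182301 -71.43315155] [89.56028905 -2.03454525]
rail 1154
[ -35.27015446 -189.2564105 ] [-17.28916389  32.6588134 ] [ 89.81372585 179.04241279] 23.847803630133285
```

View pics/z.png

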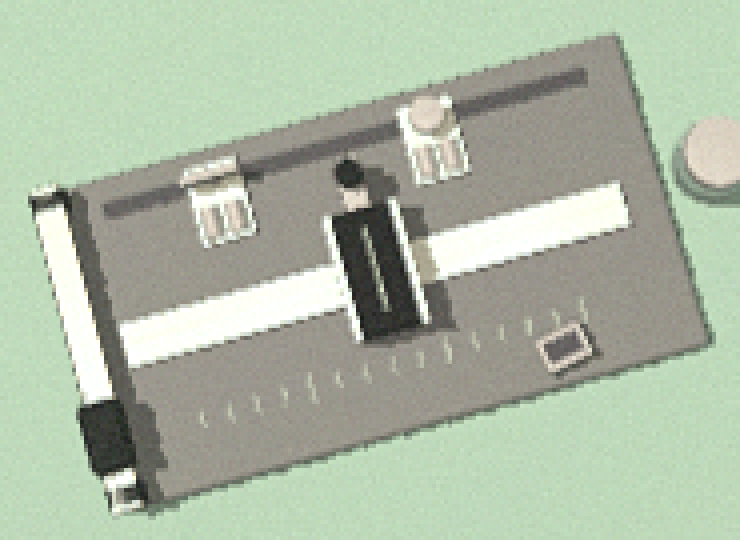

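The wing catch is on the +y side with its notch at about y = +87, and the stop is at about -7.6, so it needs roughly 94 mm along world (-0.299, 0.954). I push on face_minus, with the closed fingers lined up along the trimmer's x.

Emit:
step_arm(series=[23.4, -33.6, 0, -0.0604, 1, 23.4, -33.6, 0, -0.0604, 1, 23.4, -33.6, 0, -0.0604, 1, 23.4, -33.6, 0, -0.0604, 1, 23.4, -33.6, 0, -0.0604, 1, 23.4, -33.6, 0, -0.0604, 1, 23.4, -33.6, 0, -0.0604, 1, 23.4, -33.6, 0, -0.0604, 1, 23.4, -33.6, 0, -0.0604, 1, 23.4, -33.6, 0, -0.0604, 1, 23.4, -33.6, 0, -0.0604, 1, 23.4, -33.6, 0, -0.0604, 1, 23.4, -33.6, 0, -0.0604, 1, 23.4, -33.6, 0, -0.0604, 1, 23.4, -33.6, 0, -0.0604, 1, 23.4, -33.6, 0, -0.0604, 1, 0, 0, 0, 0, 1, 0, 0, 0, 0, 1], squeeze=30)

```text
clock: 2.35
eef_pos: [536.4, -11.8, 230.1]
eef_rot: [-3.141, -0.0, 1.876]
wrist_force: [0.7, 0.3, 0.2]
finger_gap: 0.5
finger_force: 0.0
```

```bash
cat >> h.py <<'E'
O=np.array([535.31,58.99]);X=np.array([.9542,.2991]);Y=np.array([-.2991,.9542])
def tr(w): return np.stack([(w[...,:2]-O)@X,(w[...,:2]-O)@Y],-1)
E
python3 - <<'E'
from h import *
s=manip.read_state();print(s['eef_pos'],s['eef_rot'],tr(s['eef_pos']))
i,p,d=grab('wrist'); cv2.imwrite('pics/w.png',np.clip(p*1.6,0,255).astype('u1'))
w=xyz(i,d);H=w[...,2];t=tr(w)
q=(H>52)&(H<62)&(t[...,0]>-60)&(t[...,0]<20)&(abs(t[...,1])<50);a=t[q]
print('stop',a.min(0),np.median(a,0),a.max(0),np.median(H[q]))
q=(H>46)&(H<58)&(t[...,0]>65)&(t[...,1]>50)&(t[...,1]<130);a=t[q]
print('wing',len(a)); 
if len(a):print(a.min(0),np.median(a,0),a.max(0))
E
```

```text
[536.41831076 -11.76864239 230.11656393] [-3.14085464e+00 -4.17189019e-04  1.87588622e+00] [-20.10635981 -67.84939232]
stop [-59.99056224 -32.00631357] [-19.89111906  -4.30929821] [19.99319899 21.51438512] 57.466069284547046
wing 234
[75.45192842 67.85732589] [78.08276324 78.07871246] [82.77142752 88.6193618 ]
```

View pics/w.png

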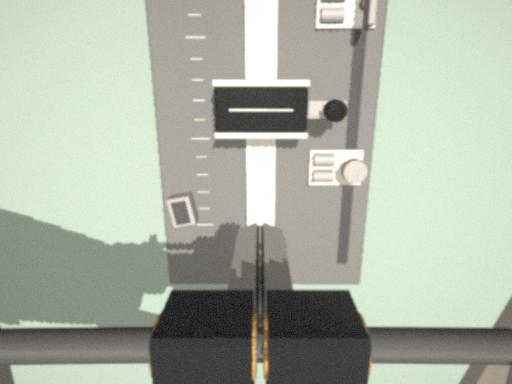

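Closed fingers are centred over the rail behind the stop (stop at (262,110), round catch at (335,168), wing catch at (345,12)). Distance stop-to-notch is about 94–95 mm. Descend, then approach.

Emit:
step_arm(series=[0, 0, -30, 0, 1, 0, 0, -40, 0, 1, 0, 0, -40, 0, 1, 0, 0, -40, 0, 1, 0, 0, -21, 0, 1, 0, 0, 0, 0, 1, -1.8, 5.7, 0, 0, 1, -1.8, 5.7, 0, 0, 1, -1.2, 3.8, 0, 0, 1, 0, 0, 0, 0, 1])

```text
clock: 3.65
eef_pos: [532.1, 3.4, 59.8]
eef_rot: [3.141, 0.0, 1.876]
wrist_force: [0.2, -1.0, 0.3]
finger_gap: 0.8
finger_force: 0.0
```

```bash
python3 - <<'E'
from h import *
s=manip.read_state();print(s['eef_pos'],tr(s['eef_pos']),s['wrist_force'],Y@s['wrist_force'][:2])
E
```

```text
[532.09617282   3.38762537  59.82199333] [-19.69730415 -52.09453016] [ 0.18404158 -0.9823867   0.31268052] -0.9924402262203218
```

Emit:
step_arm(series=[-0.9, 2.9, 0, 0, 1, -0.9, 2.9, 0, 0, 1, -0.9, 2.9, 0, 0, 1, -0.9, 2.9, 0, 0, 1, -1.2, 3.8, 0, 0, 1, -1.5, 4.8, 0, 0, 1, -1.5, 4.8, 0, 0, 1, -1.5, 4.8, 0, 0, 1, -1.5, 4.8, 0, 0, 1, -1.5, 4.8, 0, 0, 1, -1.5, 4.8, 0, 0, 1, -1.5, 4.8, 0, 0, 1, -1.5, 4.8, 0, 0, 1, -0.9, 2.9, 0, 0, 1, -0.6, 1.9, 0, 0, 1, 0, 0, 0, 0, 1])

```text
clock: 5.65
eef_pos: [513.8, 61.8, 59.5]
eef_rot: [3.141, -0.0, 1.875]
wrist_force: [-0.6, -0.0, 0.4]
finger_gap: 0.4
finger_force: 0.0
```

```bash
cat > look.py <<'E'
from h import *
import sys
s=manip.read_state();print('tcp',tr(s['eef_pos']),'Fy',Y@s['wrist_force'][:2],s['wrist_force'])
for n in('top','wrist'):
    i,p,d=grab(n);w=xyz(i,d);H=w[...,2];t=tr(w)
    q=(H>52)&(H<61)&(t[...,0]>-60)&(t[...,0]<-48)&(t[...,1]>s['eef_pos']@np.r_[Y,0]-O@Y)&(abs(t[...,1])<135);a=t[q]
    if len(a): e=np.percentile(a[:,1],[1,50,99]);print(n,'stop',len(a),e,(e[0]+e[2])/2)
    q=(H>48)&(H<58)&(t[...,0]>72)&(t[...,0]<85)&(t[...,1]>50)&(t[...,1]<130);a=t[q]
    if len(a):e=np.percentile(a[:,1],[1,50,99]);print(n,'wing',len(a),e,(e[0]+e[2])/2)
    q=(H>65)&(t[...,0]>40)&(t[...,0]<56)&(t[...,1]>-20)&(t[...,1]<130);a=t[q]
    if len(a):print(n,'knob',len(a),np.median(a,0),np.median(H[q]))
    if len(sys.argv)>1: cv2.imwrite(f'pics/{n}_{sys.argv[1]}.png',np.clip(p*1.6,0,255).astype('u1'))
E
python3 look.py a
```

```text
tcp [-19.71741143   9.10615821] Fy 0.15088694988625034 [-0.5517712  -0.01482689  0.43835888]
top wing 32 [ 72.35384576  91.83748854 107.38834691] 89.87109633474907
top knob 126 [48.83150924  5.84441233] 174.31093995015306
wrist stop 2720 [19.57357206 48.08513979 72.67354518] 46.123558621056375
wrist wing 1917 [ 68.73850493  91.34172012 111.21265389] 89.97557940835014
wrist knob 1714 [47.67752838 47.03228535] 73.02299096473462
```

View pics/wrist_a.png

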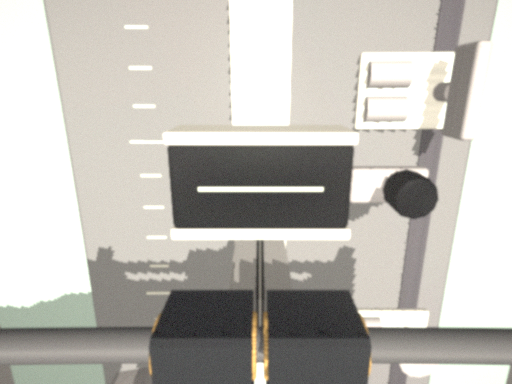

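The wrist view shows the stop at (262,190), short of the wing catch (humps at (388,75) and (388,108), wing at (475,85)). About 44 mm to the notch, so the first hump meets in about 26 mm. Next comes 24 mm, then small steps.

Emit:
step_arm(series=[-0.9, 2.9, 0, 0, 1, -0.9, 2.9, 0, 0, 1, -0.9, 2.9, 0, 0, 1, -0.9, 2.9, 0, 0, 1, -0.9, 2.9, 0, 0, 1, -0.9, 2.9, 0, 0, 1, -0.6, 1.9, 0, 0, 1, -0.6, 1.9, 0, 0, 1, -0.3, 1.0, 0, 0, 1, -0.3, 1.0, 0, 0, 1])

```text
clock: 7.0
eef_pos: [506.5, 84.9, 59.4]
eef_rot: [-3.142, -0.0, 1.875]
wrist_force: [-0.8, -0.9, 0.2]
finger_gap: 0.4
finger_force: 0.4
```

```bash
python3 look.py
```

```text
tcp [-19.72550347  33.33985601] Fy -0.6364944333933554 [-0.7508986  -0.90241899  0.22525293]
top wing 21 [ 76.06859206  88.97682415 107.23460934] 91.65160070321716
top knob 158 [48.09252595 28.4010312 ] 174.32584061175805
wrist stop 2708 [43.99773792 72.34822256 96.84835182] 70.42304487102899
wrist wing 1646 [ 69.07194765  91.42545467 111.37227847] 90.22211306261667
wrist knob 1724 [47.56178496 71.18666168] 73.0368776703744
```

Emit:
step_arm(series=[-0.15, 0.48, 0, 0, 1, -0.15, 0.48, 0, 0, 1, -0.15, 0.48, 0, 0, 1, -0.15, 0.48, 0, 0, 1, -0.15, 0.48, 0, 0, 1, -0.15, 0.48, 0, 0, 1, -0.15, 0.48, 0, 0, 1, -0.15, 0.48, 0, 0, 1])

```text
clock: 8.1
eef_pos: [505.4, 88.1, 59.4]
eef_rot: [-3.141, 0.001, 1.875]
wrist_force: [1.2, -8.5, 0.4]
finger_gap: 0.4
finger_force: 3.9
```

Emit:
step_arm(series=[-0.15, 0.48, 0, 0, 1, -0.15, 0.48, 0, 0, 1, -0.15, 0.48, 0, 0, 1, -0.15, 0.48, 0, 0, 1, -0.15, 0.48, 0, 0, 1, -0.15, 0.48, 0, 0, 1])

```text
clock: 8.85
eef_pos: [504.4, 91.3, 59.4]
eef_rot: [-3.141, 0.0, 1.875]
wrist_force: [-0.3, -5.4, 0.1]
finger_gap: 0.3
finger_force: 2.4
```

```bash
python3 look.py
```

```text
tcp [-19.81513048  40.02915381] Fy -5.0290147104536755 [-0.33881324 -5.37660213  0.10465851]
top wing 23 [ 83.05107418  93.1104328  106.34695033] 94.69901225057248
top knob 165 [48.51269957 34.4298256 ] 173.9928609343806
wrist stop 2690 [ 50.82415047  79.12639429 103.3626253 ] 77.0933878883821
wrist wing 1599 [ 69.27032823  91.28953748 111.73965343] 90.5049908296094
wrist knob 1946 [47.15286934 78.2137034 ] 76.35642283982592
```

It's climbing the hump (8.5 N, easing to 5 N; knob up 3.3 mm). Crest is about 4 mm on.

Emit:
step_arm(series=[-0.15, 0.48, 0, 0, 1, -0.15, 0.48, 0, 0, 1, -0.15, 0.48, 0, 0, 1, -0.15, 0.48, 0, 0, 1, -0.15, 0.48, 0, 0, 1, -0.15, 0.48, 0, 0, 1, -0.15, 0.48, 0, 0, 1, -0.15, 0.48, 0, 0, 1])

```text
clock: 9.95
eef_pos: [503.3, 95.5, 59.4]
eef_rot: [3.141, -0.0, 1.875]
wrist_force: [-0.3, -2.1, -1.0]
finger_gap: 0.7
finger_force: 0.8
```

Emit:
step_arm(series=[-0.15, 0.48, 0, 0, 1, -0.15, 0.48, 0, 0, 1])

```text
clock: 10.2
eef_pos: [503.0, 96.5, 59.5]
eef_rot: [3.141, -0.0, 1.875]
wrist_force: [0.1, -1.2, -0.4]
finger_gap: -0.0
finger_force: 0.5
```

```bash
python3 look.py
```

```text
tcp [-19.61463013  45.4608253 ] Fy -1.145416509298956 [ 0.12241518 -1.16202277 -0.37755873]
top wing 19 [ 88.71224377  98.75863524 107.42270505] 98.06747440886144
top knob 161 [48.06798883 39.28078026] 174.21359697771481
wrist stop 2689 [ 56.06324714  84.30879324 108.83697678] 82.45011195780451
wrist wing 1536 [ 69.36547226  90.856528   111.26626946] 90.3158708563274
wrist knob 2004 [47.06085588 83.85422703] 77.28482683951036
```

Just past the crest (knob up 4.3 mm and falling, 7.9 mm to go). Now in steps, feeling for the snap.

Emit:
step_arm(series=[-0.15, 0.48, 0, 0, 1, -0.15, 0.48, 0, 0, 1, 0, 0, 0, 0, 1])

```text
clock: 10.68
eef_pos: [502.6, 97.4, 59.5]
eef_rot: [3.142, -0.0, 1.875]
wrist_force: [-0.9, -0.8, 0.3]
finger_gap: 0.3
finger_force: 0.0
```

```bash
python3 look.py
```

```text
tcp [-19.67343746  46.4602669 ] Fy -0.5060382592987647 [-0.86331866 -0.80093992  0.25369281]
top wing 17 [ 89.852486    97.31144463 107.38215605] 98.61732102652397
top knob 159 [47.98221163 41.56709164] 173.95847901100183
wrist stop 2719 [ 57.08030628  85.43687644 109.88780627] 83.4840562746619
wrist wing 1532 [ 69.32451237  90.99445687 111.23791387] 90.281213117783
wrist knob 1988 [47.19942491 84.75677975] 77.15691877470543
```

Emit:
step_arm(series=[-0.15, 0.48, 0, 0, 1, -0.15, 0.48, 0, 0, 1, 0, 0, 0, 0, 1])

```text
clock: 11.15
eef_pos: [502.3, 98.3, 59.4]
eef_rot: [-3.142, -0.0, 1.875]
wrist_force: [0.7, 0.7, -1.4]
finger_gap: 0.6
finger_force: 0.0
```

```bash
python3 look.py
```

```text
tcp [-19.71227198  47.41261982] Fy 0.5107115694088196 [ 0.67332349  0.74628236 -1.43506188]
top wing 14 [ 91.69906735 100.84402059 107.21809728] 99.45858231543306
top knob 161 [48.31907147 42.40212784] 174.5904285306417
wrist stop 2796 [ 64.09275814  92.39681992 116.81564935] 90.4542037425557
wrist wing 1543 [ 69.17720056  90.98506302 111.25344559] 90.21532307281541
wrist knob 1771 [47.52507083 91.0369731 ] 73.06755930295296
```

The snap happened: the stop jumped 7 mm to 90.45 against the wing at 90.2, with the knob back down at 73 mm. Next: back away, rise and verify.

Emit:
step_arm(series=[1.5, -4.8, 0, 0, 1, 3, -9.6, 0, 0, 1, 3, -9.6, 0, 0, 1, 1.5, -4.8, 0, 0, 1, 0, 0, 20, 0, 1, 0, 0, 40, 0, 1, 0, 0, 40, 0, 1, 0, 0, 40, 0, 1, 0, 0, 20, 0, 1, 0, 0, 0, 0, 1])

```text
clock: 12.5
eef_pos: [511.8, 69.3, 220.5]
eef_rot: [3.139, 0.001, 1.875]
wrist_force: [0.2, 0.9, -0.4]
finger_gap: 0.7
finger_force: 0.0
```

```bash
python3 look.py f
```

```text
tcp [-19.33591612  16.91580075] Fy 0.8169228300921278 [ 0.23493462  0.92977549 -0.35659829]
top knob 173 [49.14458954  6.42579723] 335.6410989716544
wrist stop 828 [ 63.94591677  91.43480423 116.75182432] 90.34887054389246
wrist wing 429 [ 68.98584815  89.64329486 111.17570354] 90.08077584525712
wrist knob 501 [48.63930329 87.95012375] 73.44365030523056
```

View pics/wrist_f.png

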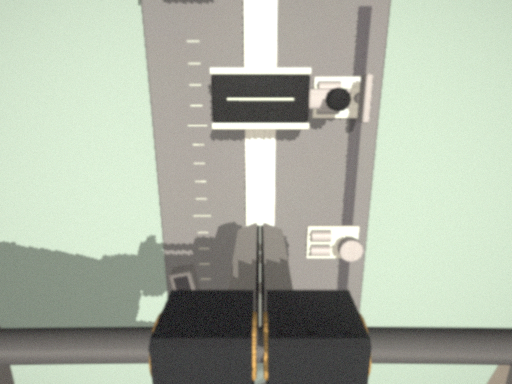

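The knob at (338,98) sits centred on the wing catch, between its humps and level with the wing at (368,98), and the hand is clear.

```bash
python3 -c "
from cell import manip
print(manip.sign_off())"
```

```text
the job is handed in; nothing more can be done
None
```

The stop is in the wing-screw catch's notch: the drop was felt, it measures within about 0.3 mm of centre with the plunger down, the hand is clear, and the job is handed in (the sign-off returned no verdict).

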